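Seat four round-bottom flasks in their heating blocks

TASK

Set up the heating run: take the four stoppered round-bottom flasks from their cork rings and seat each one, upright and fully down, in the aluminium heating block on the hotplate whose bowl fits its bulb, the smallest flask in the smallest block and so on up to the largest. Lower them gently without knocking any over, and leave the reagent bottle and the timer standing where they are.

Things in the scene. Friction and masses are not known exactly. Their poses are not given: they have to be found in the camera images.
- flask_50: smallest of 4 round-bottom glass flasks, yellow stopper (fixed in it): clear ball bulb 51 mm across, upright neck 19 mm across, to grip 31.5 to 73.5 mm above the bulb's centre; stopper head 24 mm, its top 88 mm above the centre. Loose, under 0.45 kg, bottom-heavy. Origin: bulb's centre; z up the neck. Starts upright in a fixed cork ring 25 mm high in a fixed tray, rim 22 mm high
- flask_100: second smallest of 4 round-bottom glass flasks, blue stopper (fixed in it): clear ball bulb 64 mm across, upright neck 24 mm across, to grip 38 to 80 mm above the bulb's centre; stopper head 29 mm, its top 94.5 mm above the centre. Loose, under 0.45 kg, bottom-heavy. Origin: bulb's centre; z up the neck. Starts upright in a fixed cork ring 25 mm high in a fixed tray, rim 22 mm high
- flask_250: second largest of 4 round-bottom glass flasks, green stopper (fixed in it): clear ball bulb 85 mm across, upright neck 29 mm across, to grip 48.5 to 90.5 mm above the bulb's centre; stopper head 34 mm, its top 105 mm above the centre. Loose, under 0.45 kg, bottom-heavy. Origin: bulb's centre; z up the neck. Starts upright in a fixed cork ring 25 mm high in a fixed tray, rim 22 mm high
- flask_500: largest of 4 round-bottom glass flasks, red stopper (fixed in it): clear ball bulb 105 mm across, upright neck 35 mm across, to grip 58.5 to 100.5 mm above the bulb's centre; stopper head 40 mm, its top 115 mm above the centre. Loose, under 0.45 kg, bottom-heavy. Origin: bulb's centre; z up the neck. Starts upright in a fixed cork ring 25 mm high in a fixed tray, rim 22 mm high
- block_50: smallest of 4 round aluminium heating blocks fixed on the hotplate (black top 62 mm above the bench): 73 mm across, 35 mm high, with an open bowl in its top for a ball of 51 mm. Origin: centre of the underside; z up. A matching flask fully seated has its bulb's centre on the axis, 38.5 mm above the origin; in a larger bowl it sinks lower, in a smaller one it stands higher
- block_100: second smallest of 4 round aluminium heating blocks fixed on the hotplate (black top 62 mm above the bench): 86 mm across, 41 mm high, with an open bowl in its top for a ball of 64 mm. Origin: centre of the underside; z up. A matching flask fully seated has its bulb's centre on the axis, 45 mm above the origin; in a larger bowl it sinks lower, in a smaller one it stands higher
- block_250: second largest of 4 round aluminium heating blocks fixed on the hotplate (black top 62 mm above the bench): 107 mm across, 50 mm high, with an open bowl in its top for a ball of 85 mm. Origin: centre of the underside; z up. A matching flask fully seated has its bulb's centre on the axis, 55.5 mm above the origin; in a larger bowl it sinks lower, in a smaller one it stands higher
- block_500: largest of 4 round aluminium heating blocks fixed on the hotplate (black top 62 mm above the bench): 127 mm across, 59 mm high, with an open bowl in its top for a ball of 105 mm. Origin: centre of the underside; z up. A matching flask fully seated has its bulb's centre on the axis, 65.5 mm above the origin; in a larger bowl it sinks lower, in a smaller one it stands higher
- reagent_bottle: bystander: small reagent bottle with a black screw cap and a white and brown label, 54 mm across, 113 mm tall, loose, standing at the back between the hotplate and the tray; origin at the underside
- timer: bystander: small white kitchen timer with blue and red buttons, 46x66x56 mm, loose, standing at the back between the hotplate and the tray; origin at the underside. In front of it, nearer the robot, stands a fixed white lidded pail, 240 mm across and 253 mm tall with its wire handle, at x 0.35, y 0.02 m: carry the flasks over or round it. Shelves rise at the back, from 0.70 m ahead of the robot
Things that resemble listed ones, but are neither listed nor needed, are in the scene too. Leave any red look-alike of the flask_100 alone.

How it is judged (in metres and radians):
At the end, for the whole second after the job is handed in: Each of the four flasks is in the block of its own size: bulb centre within 8 mm of the block's axis and between 4 mm below and 5 mm above its seated height, upright within 0.2 rad, at rest and released (horizontal distance between flask_50 and block_50 below 0.008 m and z of flask_50 in the frame of block_50 between 0.0345 and 0.0435 m and angle between each of flask_50, flask_100, flask_250, flask_500's own z axis and vertical below 0.2 rad and linear speed of each of flask_50, flask_100, flask_250, flask_500 below 0.02 m/s and angular speed of each of flask_50, flask_100, flask_250, flask_500 below 0.2 rad/s and contact force between each of flask_50, flask_100, flask_250, flask_500 and the fingers below 0.2 N and horizontal distance between flask_100 and block_100 below 0.008 m and z of flask_100 in the frame of block_100 between 0.041 and 0.05 m and horizontal distance between flask_250 and block_250 below 0.008 m and z of flask_250 in the frame of block_250 between 0.0515 and 0.0605 m and horizontal distance between flask_500 and block_500 below 0.008 m and z of flask_500 in the frame of block_500 between 0.0615 and 0.0705 m); the robot touches nothing.
It fails at once if a flask is dropped (moves faster than 0.4 m/s while the fingers do not touch it: a fall of about 8 mm) ((linear speed of flask_50 above 0.4 m/s and contact force between flask_50 and the fingers below 0.1 N) or (linear speed of flask_100 above 0.4 m/s and contact force between flask_100 and the fingers below 0.1 N) or (linear speed of flask_250 above 0.4 m/s and contact force between flask_250 and the fingers below 0.1 N) or (linear speed of flask_500 above 0.4 m/s and contact force between flask_500 and the fingers below 0.1 N)).
It fails at once if a flask is tipped over (more than 40 degrees from upright) (angle between any of flask_50, flask_100, flask_250, flask_500's own z axis and vertical above 0.7 rad).
It fails at once if a flask is rammed into its block (more than 40 N between them) (contact force between flask_50 and block_50 above 40 N or contact force between flask_100 and block_100 above 40 N or contact force between flask_250 and block_250 above 40 N or contact force between flask_500 and block_500 above 40 N).
It fails at once if the reagent bottle or the timer is pushed more than 40 mm or tipped over (distance of any of reagent_bottle, timer from where it was at the start of the episode above 0.04 m or angle between any of reagent_bottle, timer's own z axis and vertical above 0.5 rad).
It also fails if it takes over 136 s, if anything falls off the work surface, if the arm or the gripper's body presses on something with over 40 N, if the wrist force passes 120 N, or if a joint passes its speed limit or range.

ROBOT

A 7-joint arm with a two-finger parallel gripper is mounted at the origin on a cart in front of the work surface, level with it; the furniture and walls round the work are solid. World frame = base frame: x ahead of the robot, y to its left, z up, the work surface at z = 0. Lengths are in m, angles in degrees, forces in N, time in s.
With the tool pointing down it reaches from about 0.35 to 0.9 m from the base axis. Payload 19.9 kg.
Tool frame: the origin (TCP) lies on the centre line of the jaws, within the pads' length; the fingertips stand 11 mm ahead of it and the grasp point (between the pads) lies 8 mm behind it (robot.tip_extent is the z of the fingertips in the tool frame, in m); z points along the fingers, y is the line along which they close (so a half turn about z gives the same grasp; the last joint's range is limited). The gripper opens to 85 mm and grips with 20 to 120 N. Pads are 22 mm wide; open, the fingers measure 114 mm over their backs; the gripper's body (76 mm by 85 mm) begins 54 mm behind the grasp point. The pads swing forward as they close: fully open they stand 13 mm farther back than shut.
Start: joints at [68.268, 23.915, -0.59, 92.452, 0.269, 63.638, -3.037], TCP at [0.207, -0.59, 0.221] pointing down, gripper open.
Joint ranges: [-161.28, 161.28], [-22.2, 115.67], [-73.04, 71.86], [3.21, 147.25], [-68.34, 248.33], [10.77, 114.83], [-161.83, 161.83]. Speed limits (degrees/s): [108.29, 108.29, 136.94, 136.94, 172.46, 172.46, 172.46].

INTERFACE

Orientations are given as [roll, pitch, yaw] about the fixed x, y, z axes, in that order (R = Rz(yaw) Ry(pitch) Rx(roll)).
In Python, from station import readout, vision, robot, finder gives the robot as it stands.
- The arm moves only by the tool move_arm, never from a script. Its argument "targets" is a list of rows, each a list of 5 numbers: the shift along the tool's x, y, z in mm, then the turn about the tool's z in rad, then the finger opening in mm, from 0 to 85.4. In form: [[dx, dy, dz, spin, gripper], ...]. A call has 1 to 8 rows; each row is the pose to reach, as a shift and turn from the pose commanded when the call began, along the tool's axes at that moment; what a row does not reach only later rows make up. A row lasts 1/12 s, in which the tool goes at most 41.7 mm and 7.16 degrees, less where a joint would pass 70% of its speed; a pose out of reach is approached as far as the arm can. A call with a gripper value outside its range is refused whole. The fingers move at their own pace and stop on an object; "grip_force" is the grip in N (left out, the last holds). Time passes only in rows, so rows that repeat a pose let the fingers close. It gives the time, the measured TCP pose, the force, the opening and the grip force at its end, in the units of the state.
- readout.get_state(): the state, without advancing time (a new reading comes with each control period).
- vision.grab_frame(name): name is "scene" or "side" or "wrist"; returns (picture, depth): 420x560x3 uint8, red, green, blue; 420x560 float32, m along the optical axis (not along the pixel's ray), 0 where there is no reading.
- vision.get_calibration(name): a dict with "K" (3x3 intrinsics, pixels), "k1" (the pictures are not rectified: a ray, as slopes to the right and down, at radius r is drawn at 1 + k1 r^2 times it, then the intrinsics apply), "R" (3x3) and "t" (3): a world point X has camera coordinates R X + t. Camera axes: x right, y down, z forward; pixel columns grow to the right and rows downward; lengths in m; the calibration is good to about 2 mm. A picture is of the moment at which its call begins: read the wrist's pose just before it. get_calibration takes no time and is no camera call; for the wrist camera it gives the pose at the moment of the call.
- robot.sign_off(): hands the job in; it is judged then, once.
Trained networks look in the newest picture that a camera, given by its name, has taken for a name from the list of things; names that differ only in an ending like _2 or _b are one class to them, and where a whole thing is asked for, a point or a joint stands for the part that bears it (a point fixed in the world has none). Each returns a list of dicts, best first, with "p" (0 to 1); they miss things now and then, are a little off and sometimes report something else, mostly with a low value. They report only what shows in the picture. A call takes as long as a camera call. They do not tell look-alikes from the thing itself.
- finder.regions_of(query, camera): "region" (420x560 bool, what is visible of it).
- finder.spot_point(query, camera): "point" ([x, y, z] in m, in world coordinates, good to about 4 mm: a listed point, or the origin of a listed thing).
The state is a dict: "clock": time; "qpos": joint angles; "joint_velocities": joint speeds; "effort": joint torques, N m; "tcp_pos": TCP position; "ee_rot": TCP orientation; "wrist_force": force on the tool from outside, world axes, zero at the start; "torque": the same for the moment, N m; "opening": opening from 0.0 (shut) to 1.0 (fully open); "grip_force": force on a finger pad.
Only numpy, scipy, OpenCV 4.12 (cv2) and the standard library are available. Lean on these libraries where they do the work, as an engineer would, in place of code of your own. Each camera call takes 0.05 s, during which the arm holds its last target. There are 200 camera calls.

## Working session

There is one attempt and no reset: what is moved stays moved. The work goes in short steps, Python scripts to look and compute and a tool call to move; the robot and the scene stay as the last step left them, time stands still between calls to the robot, and variables do not carry over. Pictures are saved under pics/ and viewed, at most 14 in all, crops included, and the job is handed in when it is done.

Besides the shell and the picture viewer there is one more tool, called after "Request:" as name([rows], argument=value, ...), one row to a line, values as JSON. move_arm: Moves the arm, as the interface text tells. Its arguments: {"type":"object","properties":{"targets":{"type":"array","items":{"type":"array","items":{"type":"number"}}},"grip_force":{"type":"number"}},"required":["targets"]}

```bash
ls; mkdir -p pics
python3 - <<'E'
from station import readout, vision, robot, finder
import cv2
print(readout.get_state())
for n in ("scene","side"):
    p,d=vision.grab_frame(n); cv2.imwrite(f"pics/{n}0.png",p[:,:,::-1])
    c=vision.get_calibration(n); print(n,c)
    for k in (50,100,250,500):
        for q in (f"flask_{k}",f"block_{k}"):
            print(q,[(round(r['p'],2),[round(float(v),4) for v in r['point']]) for r in finder.spot_point(q,n)][:5])
    for q in("reagent_bottle","timer"): print(q,[(round(r['p'],2),[round(float(v),3) for v in r['point']]) for r in finder.spot_point(q,n)][:3])
print(robot.tip_extent)
E
```

```text
pics
{'clock': 0.0, 'qpos': array([68.26683244, 23.94786154, -0.59044053, 92.48503472,  0.2721157 ,
       63.6389967 , -3.03755523]), 'joint_velocities': array([-0.01621363,  0.02564695,  0.04113618, -0.08623569, -0.06634564,
       -0.07909706, -0.01246903]), 'effort': array([-2.46902448e-03, -8.64452219e+01,  6.77002743e-01, -4.34911537e+01,
        1.88967527e-02,  7.40330463e-03,  4.13762507e-05]), 'tcp_pos': array([ 0.20699893, -0.58934323,  0.21996582]), 'ee_rot': array([-1.79929796e+02,  7.74215962e-03,  1.93563573e+01]), 'wrist_force': array([-0.26926296,  0.00103211, -0.54969574]), 'torque': array([ 0.03844328,  0.02131233, -0.00072652]), 'grip_force': 0.0, 'opening': 1.0006518826977395}
scene {'K': array([[417.98095891,   0.        , 279.08262308],
       [  0.        , 417.98095891, 206.57951767],
       [  0.        ,   0.        ,   1.        ]]), 'k1': -0.024479928324838463, 'R': array([[-0.74397685, -0.66808857, -0.01249438],
       [-0.49868532,  0.56758263, -0.65510526],
       [ 0.44475993, -0.48115239, -0.7554343 ]]), 't': array([0.40354807, 0.31950672, 0.86583331
[... 2367 characters left out ...]
31, 0.2518, 0.0601])]
flask_250 [(0.94, [0.5334, -0.0152, 0.0347]), (0.76, [0.5849, -0.3822, 0.0611]), (0.75, [0.5773, -0.2488, 0.0731]), (0.69, [0.454, -0.3882, 0.05])]
block_250 [(0.93, [0.4432, 0.2584, 0.0605]), (0.89, [0.5819, 0.3805, 0.0611]), (0.8, [0.4541, 0.3941, 0.0604]), (0.58, [0.5731, 0.2518, 0.0601])]
flask_500 [(0.94, [0.5334, -0.0152, 0.0347]), (0.76, [0.5849, -0.3822, 0.0611]), (0.75, [0.5773, -0.2488, 0.0731]), (0.69, [0.454, -0.3882, 0.05])]
block_500 [(0.93, [0.4432, 0.2584, 0.0605]), (0.89, [0.5819, 0.3805, 0.0611]), (0.8, [0.4541, 0.3941, 0.0604]), (0.58, [0.5731, 0.2518, 0.0601])]
reagent_bottle [(0.94, [0.661, 0.06, -0.002])]
timer [(0.82, [0.633, -0.075, -0.0])]
0.011
```

View pics/scene0.png

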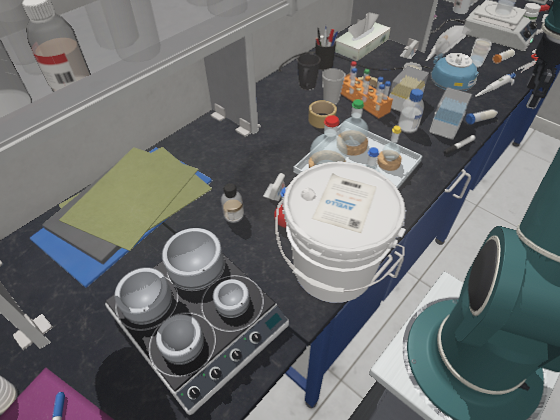

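View pics/side0.png

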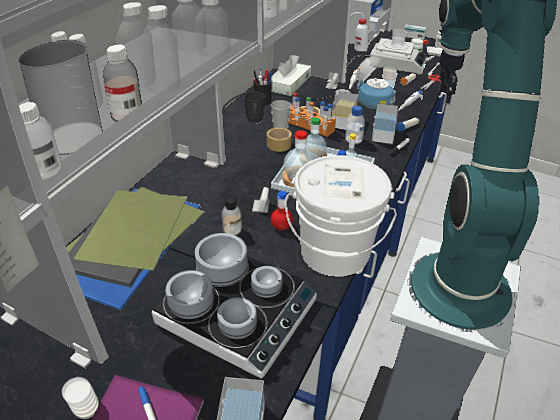

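The scene view shows the tray flasks by stopper: red at (332,120), green (357,105), yellow (396,130) and blue (373,152). The red look-alike is behind the pail at (282,212). The blocks run from largest (193,258) through left (144,297) and front (180,340) to smallest (231,297).

Next I fit the block bowls from depth and the stopper tops from colour and depth.

```bash
cat > h.py <<'E'
from station import readout, vision, robot, finder
import numpy as np, cv2
from scipy.optimize import least_squares
def cloud(n):
    s=readout.get_state(); c=vision.get_calibration(n); p,d=vision.grab_frame(n)
    v,u=np.mgrid[:420,:560].astype(float); K=c['K']
    D=np.array([c['k1'],0,0,0,0.])
    # k1 on undistorted radius: standard opencv model
    xy=cv2.undistortPoints(np.stack([u,v],-1).reshape(-1,1,2),K,D).reshape(420,560,2)
    P=np.dstack([xy[...,0]*d,xy[...,1]*d,d])
    W=(P-c['t'])@c['R']
    W[d==0]=np.nan
    return p,d,W,s
def colmask(p,name):
    h=cv2.cvtColor(p,cv2.COLOR_RGB2HSV); H,S,V=[h[...,i].astype(int) for i in range(3)]
    ok=(S>130)&(V>60)
    return ok&{'red':(H<8)|(H>172),'green':(H>45)&(H<85),'yellow':(H>20)&(H<35),'blue':(H>100)&(H<125)}[name]
F={'yellow':(50,.456,-.39),'blue':(100,.444,-.259),'green':(250,.584,-.379),'red':(500,.577,-.25)}
B={50:(.446,.259,51,35,73),100:(.455,.392,64,41,86),250:(.582,.381,85,50,107),500:(.573,.25,105,59,127)}
def blocks(W):
    for k,(x,y,D,h,dia) in B.items():
        r=np.hypot(W[...,0]-x,W[...,1]-y); z=W[...,2]; top=.062+h/1e3
        m=(r<dia/2e3+.01)&(z>top-.004)&(z<top+.004); Q=W[m]
        if len(Q)<30: print(k,'few',len(Q));continue
        mm=(r<D/2e3*.8)&(z>.06)&(z<top-.006); S=W[mm]
        cz=.062+{50:.0385,100:.045,250:.0555,500:.0655}[k]
        f=least_squares(lambda c:np.linalg.norm(S-[c[0],c[1],c[2]],axis=1)-D/2e3,[x,y,cz],loss='soft_l1',f_scale=.002)
        (ex,ey),er=cv2.minEnclosingCircle((Q[:,:2]*1000).astype(np.float32))
        print(k,'bowl',f.x.round(4),'exp z',round(cz,4),len(S),'cost',round(f.cost*1e6/len(S),2),'| rim',round(ex,1),round(ey,1),'r',round(er,1),'exp',dia/2,'z',np.median(Q[:,2]).round(4))
def stoppers(p,W):
    for n,(k,x,y) in F.items():
        m=colmask(p,n)&(np.hypot(W[...,0]-x,W[...,1]-y)<.045)&(W[...,2]>.1)
        Q=W[m]
        if len(Q)<15: print(n,'few',len(Q)); continue
        zt=np.percentile(Q[:,2],97); T=Q[Q[:,2]>zt-.004]
        (ex,ey),er=cv2.minEnclosingCircle((T[:,:2]*1000).astype(np.float32))
        print(n,k,'top z',zt.round(4),'n',len(T),'circ',round(ex,1),round(ey,1),round(er,1),'mean',T[:,:2].mean(0).round(4))
E
python3 - <<'E'
from h import *
for n in('scene','side'):
    p,d,W,s=cloud(n); print(n); blocks(W); stoppers(p,W)
c=vision.get_calibration('wrist'); print(c)
E
```

```text
scene
50 bowl [0.4437 0.2586 0.1011] exp z 0.1005 283 cost 0.67 | rim 442.3 258.4 r 37.7 exp 36.5 z 0.0982
100 bowl [0.4535 0.3879 0.1073] exp z 0.107 510 cost 0.64 | rim 452.8 388.9 r 43.7 exp 43.0 z 0.1039
250 bowl [0.5828 0.3798 0.118 ] exp z 0.1175 667 cost 0.75 | rim 583.0 379.8 r 55.1 exp 53.5 z 0.1132
500 bowl [0.5731 0.2493 0.1283] exp z 0.1275 850 cost 0.74 | rim 572.7 249.8 r 64.5 exp 63.5 z 0.1221
yellow 50 top z 0.1423 n 20 circ 453.4 -384.7 9.5 mean [ 0.453  -0.3869]
blue 100 top z 0.1521 n 43 circ 443.9 -254.9 11.4 mean [ 0.4431 -0.2535]
green 250 top z 0.1704 n 37 circ 580.4 -378.5 13.8 mean [ 0.5805 -0.378 ]
red 500 top z 0.1875 n 79 circ 576.8 -249.5 18.8 mean [ 0.5771 -0.2489]
side
50 bowl [0.4446 0.2612 0.0998] exp z 0.1005 176 cost 1.24 | rim 445.3 262.8 r 37.7 exp 36.5 z 0.0969
100 bowl [0.4533 0.3917 0.1062] exp z 0.107 302 cost 1.12 | rim 452.5 392.3 r 43.9 exp 43.0 z 0.1025
250 bowl [0.5833 0.3821 0.1172] exp z 0.1175 435 cost 1.17 | rim 578.4 378.4 r 60.2 exp 53.5 z 0.1117
500 bowl [0.5732 0.2522 0.1266] exp z 0.1275 548 cost 1.46 | rim 573.0 253.8 r 65.3 exp 63.5 z 0.1207
yellow 50 top z 0.1402 n 10 circ 453.6 -380.6 7.7 mean [ 0.4526 -0.3808]
blue 100 top z 0.1506 n 19 circ 443.7 -251.1 11.5 mean [ 0.4443 -0.2515]
green 250 top z 0.1684 n 21 circ 581.7 -373.6 14.1 mean [ 0.5811 -0.3737]
red 500 top z 0.1846 n 50 circ 578.7 -246.2 19.0 mean [ 0.5794 -0.2436]
{'K': array([[371.46492631,   0.        , 280.55148245],
       [  0.        , 371.46492631, 204.52175375],
       [  0.        ,   0.        ,   1.        ]]), 'k1': -0.046326522905385546, 'R': array([[ 3.31150489e-01, -9.43577949e-01,  9.22872926e-05],
       [-8.96962686e-01, -3.14760409e-01,  3.10457443e-01],
       [-2.92911749e-01, -1.02890912e-01, -9.50587275e-01]]), 't': array([-0.62547463, -0.03934297,  0.37946628])}
```

Request:
move_arm([
  [0,0,-41,0.1,60],
  [0,0,-82,0.2,60],
  [0,0,-130,0.3,60],
  [0,0,-130,0.338,60],
  [0,0,-130,0.338,60],
])

```text
clock: 1.62
tcp_pos: [0.2075, -0.5906, 0.3542]
ee_rot: [179.7, -0.1, -0.2]
wrist_force: [-0.0, -0.6, -0.7]
opening: 0.704
grip_force: 0.0
```

Request:
move_arm([
  [41,-33,0,0,60],
  [66,-54,0,0,60],
  [98,-81,0,0,60],
  [131,-108,0,0,60],
  [164,-135,0,0,60],
  [197,-163,0,0,60],
  [230,-190,0,0,60],
  [230,-190,0,0,60],
])

```text
clock: 2.28
tcp_pos: [0.4425, -0.3937, 0.3496]
ee_rot: [-179.8, -0.0, 0.5]
wrist_force: [0.8, 0.2, 1.0]
opening: 0.7
grip_force: 0.0
```

Request:
move_arm([
  [32,-27,0,0,60],
  [64,-54,0,0,60],
  [96,-80,0,0,60],
  [96,-80,0,0,60],
  [96,-80,0,0,60],
])

```text
clock: 2.7
tcp_pos: [0.5345, -0.3176, 0.3492]
ee_rot: [-179.9, 0.1, 0.3]
wrist_force: [-0.1, -1.2, 0.7]
opening: 0.698
grip_force: 0.0
```

Run:
```python
from h import *
p,d,W,s=cloud('wrist'); print(s['tcp_pos'],s['ee_rot'],s['opening']); stoppers(p,W); cv2.imwrite('pics/w1.png',p[:,:,::-1])
print([(round(r['p'],2),np.round(r['point'],4)) for r in finder.spot_point('flask_50','wrist')])
```

```text
[ 0.53451507 -0.31757708  0.34920742] [-1.79907102e+02  7.55969006e-02  2.81332877e-01] 0.6980854840092972
yellow 50 top z 0.138 n 239 circ 453.8 -388.3 9.8 mean [ 0.4545 -0.388 ]
blue 100 top z 0.1489 n 379 circ 444.8 -256.9 12.5 mean [ 0.4461 -0.2571]
green 250 top z 0.1662 n 830 circ 583.0 -380.8 14.6 mean [ 0.5831 -0.3806]
red 500 top z 0.1833 n 1278 circ 579.0 -250.5 17.5 mean [ 0.5795 -0.2505]
[(0.89, array([ 0.5263, -0.0159,  0.0269])), (0.84, array([ 0.5861, -0.3797,  0.0607])), (0.82, array([ 0.4451, -0.2579,  0.0516])), (0.76, array([ 0.4521, -0.3881,  0.0501])), (0.66, array([ 0.5819, -0.2516,  0.063 ]))]
```

View pics/w1.png

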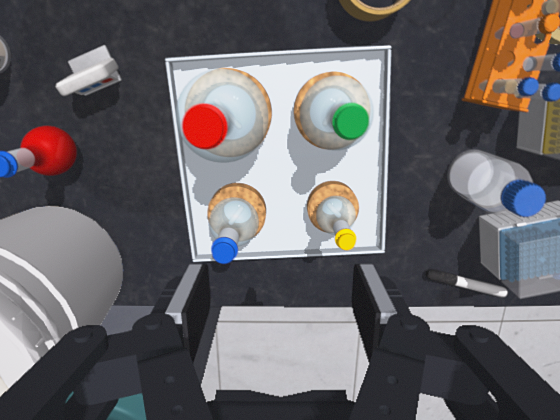

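The wrist view shows all four flasks upright in the tray: red (205,127), green (350,120), blue (224,248) and yellow (345,239). The look-alike is a red ball with a blue stopper at (45,150), and I'll leave it alone. Flask_50 (yellow) goes first.

Request:
move_arm([
  [-27,23,0,0,50],
  [-54,47,0,0,50],
  [-80,70,0,0,50],
  [-80,70,40,0,50],
  [-80,70,80,0,50],
  [-80,70,120,0,50],
  [-80,70,150,0,50],
  [-80,70,150,0,50],
])

```text
clock: 3.47
tcp_pos: [0.4494, -0.389, 0.1948]
ee_rot: [-179.7, 0.4, -0.1]
wrist_force: [-0.8, 0.0, -0.4]
opening: 0.584
grip_force: 0.0
```

Run:
```python
from h import *
p,d,W,s=cloud('wrist'); print(s['tcp_pos'],s['ee_rot'],s['opening']); stoppers(p,W); cv2.imwrite('pics/w2.png',p[:,:,::-1])
```

```text
[ 0.44942528 -0.38902151  0.19475685] [-1.79701732e+02  4.04216213e-01 -1.18838650e-01] 0.5842455707752136
yellow 50 top z 0.1376 n 741 circ 454.1 -387.9 9.7 mean [ 0.4548 -0.3882]
blue 100 top z 0.1485 n 1189 circ 445.4 -257.1 12.5 mean [ 0.4462 -0.2578]
green 250 top z 0.157 n 34 circ 567.2 -380.7 4.7 mean [ 0.5669 -0.3807]
red few 0
```

View pics/w2.png

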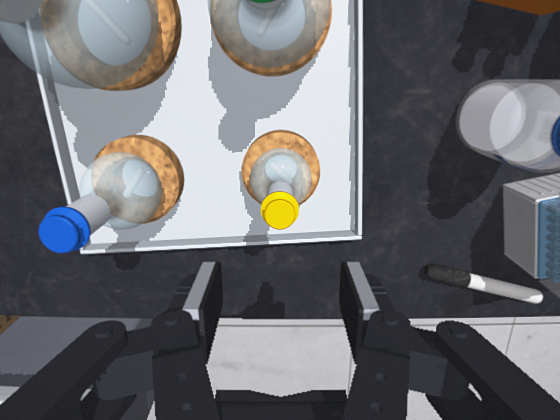

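Yellow stopper at (280,210), centred between the fingers (200 and 365). Descending and gripping.

Request:
move_arm([
  [5,-1,25,0,50],
  [5,-1,50,0,50],
  [5,-1,75,0,50],
  [5,-1,97,0,50],
  [5,-1,97,0,50],
  [5,-1,97,0,50],
])

```text
clock: 4.02
tcp_pos: [0.4584, -0.3897, 0.1053]
ee_rot: [180.0, -0.0, -0.1]
wrist_force: [0.5, 1.4, 0.8]
opening: 0.585
grip_force: 0.0
```

Request:
move_arm([
  [0,0,0,0,10],
  [0,0,0,0,10],
  [0,0,0,0,10],
  [0,0,0,0,10],
  [0,0,0,0,10],
  [0,0,0,0,10],
  [0,0,0,0,10],
], grip_force=35)

```text
clock: 4.6
tcp_pos: [0.4592, -0.3895, 0.1058]
ee_rot: [179.9, -0.1, -0.0]
wrist_force: [-0.6, 1.6, 9.6]
opening: 0.25
grip_force: 33.8
```

Request:
move_arm([
  [0,0,-5,0,10],
  [0,0,-15,0,10],
  [0,0,-30,0,10],
  [0,0,-30,0,10],
  [0,0,-30,0,10],
])

```text
clock: 5.02
tcp_pos: [0.4586, -0.3891, 0.135]
ee_rot: [179.9, -0.1, -0.0]
wrist_force: [-0.1, 0.5, -1.4]
opening: 0.251
grip_force: 34.3
```

Run:
```python
from h import *
p,d,W,s=cloud('wrist'); print(s['tcp_pos'],s['wrist_force'],s['opening']); stoppers(p,W); cv2.imwrite('pics/w3.png',p[:,:,::-1])
```

```text
[ 0.4586403  -0.38911797  0.13496778] [-0.09036505  0.52041503 -1.35047936] 0.25120651613192513
yellow 50 top z 0.1667 n 1724 circ 454.2 -389.2 9.9 mean [ 0.4551 -0.3892]
blue 100 top z 0.1481 n 556 circ 444.9 -262.7 11.0 mean [ 0.4451 -0.2658]
green few 0
red few 0
```

View pics/w3.png

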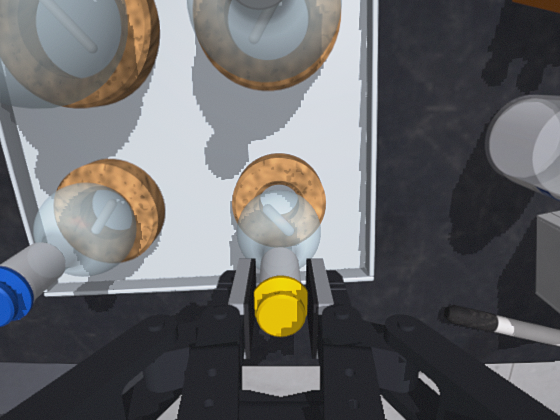

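Lifted and upright: the yellow stopper is at (280,305) between the pads, about 4 mm behind the TCP in x. Carrying it over the pail.

Request:
move_arm([
  [0,0,-25,0,10],
  [0,0,-60,0,10],
  [0,0,-100,0,10],
  [0,0,-140,0,10],
  [0,0,-180,0,10],
  [0,0,-215,0,10],
  [0,0,-230,0,10],
  [0,0,-230,0,10],
])

```text
clock: 5.73
tcp_pos: [0.4589, -0.3893, 0.3672]
ee_rot: [179.8, -0.2, -0.0]
wrist_force: [-0.0, 0.2, -0.1]
opening: 0.251
grip_force: 34.5
```

Request:
move_arm([
  [5,-15,0,0,10],
  [15,-45,0,0,10],
  [25,-85,0,0,10],
  [30,-125,0,0,10],
  [30,-165,0,0,10],
  [30,-205,0,0,10],
  [30,-245,0,0,10],
  [30,-285,0,0,10],
])

```text
clock: 6.4
tcp_pos: [0.4874, -0.1018, 0.3622]
ee_rot: [-180.0, 0.1, -0.0]
wrist_force: [1.3, -0.3, -0.5]
opening: 0.25
grip_force: 34.5
```

Request:
move_arm([
  [0,-40,0,0,10],
  [0,-80,0,0,10],
  [-5,-120,0,0,10],
  [-10,-160,0,0,10],
  [-15,-200,0,0,10],
  [-15,-230,0,0,10],
  [-15,-230,0,0,10],
  [-15,-230,0,0,10],
])

```text
clock: 7.07
tcp_pos: [0.4726, 0.1276, 0.3623]
ee_rot: [-180.0, 0.1, 0.2]
wrist_force: [0.7, -1.4, -0.4]
opening: 0.251
grip_force: 34.6
```

Run:
```python
from h import *
p,d,W,s=cloud('wrist'); print(s['tcp_pos'],s['ee_rot'],s['opening']); cv2.imwrite('pics/w4.png',p[:,:,::-1])
blocks(W)
```

```text
[0.47263023 0.1275531  0.36233077] [-1.79999134e+02  1.11632376e-01  1.67324258e-01] 0.2507516158876287
50 bowl [0.4448 0.2598 0.0988] exp z 0.1005 850 cost 0.24 | rim 445.0 259.5 r 36.8 exp 36.5 z 0.0962
100 bowl [0.454  0.3895 0.1054] exp z 0.107 1420 cost 0.29 | rim 453.8 388.9 r 43.7 exp 43.0 z 0.102
250 bowl [0.5835 0.3801 0.1156] exp z 0.1175 3104 cost 0.31 | rim 583.4 379.6 r 54.0 exp 53.5 z 0.111
500 bowl [0.5742 0.2504 0.1257] exp z 0.1275 5003 cost 0.27 | rim 574.4 250.5 r 64.1 exp 63.5 z 0.12
```

View pics/w4.png

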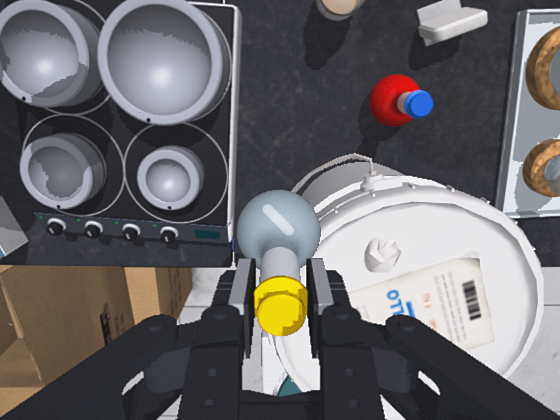

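Over the blocks, which the wrist fit agrees with to 1–2 mm. The bulb is at (279,228), the small block at (170,180) and the largest at (160,62).

Request:
move_arm([
  [-6,-35,0,0,10],
  [-12,-70,0,0,10],
  [-18,-105,0,0,10],
  [-24,-132,0,0,10],
  [-24,-132,35,0,10],
  [-24,-132,70,0,10],
  [-24,-132,105,0,10],
  [-24,-132,105,0,10],
])

```text
clock: 7.78
tcp_pos: [0.4474, 0.2552, 0.2525]
ee_rot: [179.8, 0.5, -0.1]
wrist_force: [-0.6, 0.1, -1.3]
opening: 0.255
grip_force: 34.7
```

Request:
move_arm([
  [0,0,25,0,10],
  [0,0,50,0,10],
  [0,0,70,0,10],
  [0,0,80,0,10],
  [0,0,80,0,10],
  [0,0,80,0,10],
  [0,0,80,0,10],
])

```text
clock: 8.37
tcp_pos: [0.4502, 0.2585, 0.1802]
ee_rot: [-180.0, -0.1, -0.0]
wrist_force: [0.8, 1.2, -1.2]
opening: 0.249
grip_force: 34.7
```

Request:
move_arm([
  [-1,-1,6,0,10],
  [-1,-1,12,0,10],
  [-1,-1,17,0,10],
  [-1,-1,20,0,10],
  [-1,-1,20,0,10],
  [-1,-1,20,0,10],
])

```text
clock: 8.87
tcp_pos: [0.4482, 0.2593, 0.1584]
ee_rot: [180.0, 0.0, -0.0]
wrist_force: [0.4, -0.3, -1.1]
opening: 0.251
grip_force: 34.8
```

Request:
move_arm([
  [0,0,1,0,10],
  [0,0,2,0,10],
  [0,0,3,0,10],
  [0,0,3,0,10],
])

```text
clock: 9.2
tcp_pos: [0.4502, 0.2598, 0.1573]
ee_rot: [-179.9, -0.2, -0.0]
wrist_force: [3.2, -3.1, 21.2]
opening: 0.247
grip_force: 36.5
```

Request:
move_arm([
  [0,0,-1.5,0,10],
  [0,0,-1.5,0,10],
  [0,0,-1.5,0,10],
])

```text
clock: 9.45
tcp_pos: [0.4487, 0.2594, 0.1575]
ee_rot: [-180.0, -0.1, -0.0]
wrist_force: [1.6, -1.7, 9.0]
opening: 0.247
grip_force: 35.4
```

Request:
move_arm([
  [0,0,0,0,24],
  [0,0,0,0,30],
  [0,0,0,0,40],
  [0,0,0,0,50],
  [0,0,0,0,50],
])

```text
clock: 9.87
tcp_pos: [0.4482, 0.2593, 0.157]
ee_rot: [180.0, 0.0, -0.0]
wrist_force: [-0.2, 0.3, -0.0]
opening: 0.588
grip_force: 0.0
```

Run:
```python
from h import *
F['yellow']=(50,.4448,.2598)
p,d,W,s=cloud('wrist'); print(s['tcp_pos'],s['wrist_force'],s['opening']); cv2.imwrite('pics/w5.png',p[:,:,::-1])
stoppers(p,W)
```

```text
[0.44818318 0.25929623 0.15697212] [-0.1911783   0.29604955 -0.0030024 ] 0.5877295695093685
yellow 50 top z 0.1885 n 1799 circ 449.9 257.7 9.9 mean [0.4509 0.2578]
blue few 0
green few 0
red few 0
```

View pics/w5.png

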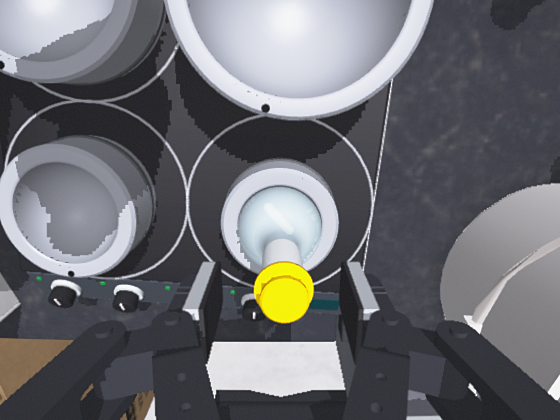

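The flask stands in its bowl, with the stopper at (284,292) leaning about 5 mm. Retreating upward to look.

Request:
move_arm([
  [0,0,-10,0,55],
  [0,0,-40,0,55],
  [0,0,-80,0,55],
  [0,0,-110,0,55],
  [0,0,-110,0,55],
  [0,0,-110,0,55],
])

```text
clock: 10.42
tcp_pos: [0.4488, 0.2597, 0.2692]
ee_rot: [-179.9, -0.2, -0.0]
wrist_force: [0.9, -0.4, -0.1]
opening: 0.639
grip_force: 0.0
```

Run:
```python
from h import *
F['yellow']=(50,.4448,.2598)
p,d,W,s=cloud('wrist'); print(s['tcp_pos'])
stoppers(p,W); print([(round(r['p'],2),np.round(r['point'],4)) for r in finder.spot_point('flask_50','wrist')])
m=finder.regions_of('flask_50','wrist'); 
c=vision.get_calibration('wrist')
# neck direction: glass points
for r in m[:2]:
    Q=W[r['region']]; Q=Q[~np.isnan(Q).any(1)]
    for z0 in np.arange(.095,.195,.01):
        q=Q[abs(Q[:,2]-z0)<.005]; print(round(z0,3),len(q),q.mean(0).round(4) if len(q) else '')
    B=Q[Q[:,2]<.125]
    f=least_squares(lambda c:np.linalg.norm(B-c,axis=1)-.0255,[.4448,.2598,.1],loss='soft_l1',f_scale=.002); print('bulb',f.x.round(4),len(B),f.cost/len(B)*1e6)
cv2.imwrite('pics/w6.png',cv2.resize(p[120:360,160:440,::-1],None,fx=2,fy=2))
```

```text
[0.44883735 0.25969477 0.26921754]
yellow 50 top z 0.1886 n 620 circ 449.7 257.7 9.8 mean [0.4502 0.2577]
blue few 0
green few 0
red few 0
[(0.95, array([ 0.5261, -0.0176,  0.0265])), (0.59, array([0.4425, 0.2595, 0.0978]))]
0.095 0 
0.105 0 
0.115 0 
0.125 0 
0.135 0 
0.145 0 
0.155 0 
0.165 0 
0.175 0 
0.185 0 
bulb [ 0.5329 -0.0094  0.0355] 2475 2.1638270345428174
0.095 41 [0.4589 0.2647 0.0951]
0.105 353 [0.4599 0.2598 0.1062]
0.115 968 [0.4535 0.2602 0.1155]
0.125 439 [0.4516 0.2611 0.1232]
0.135 33 [0.4537 0.2604 0.1334]
0.145 40 [0.4551 0.2593 0.1464]
0.155 59 [0.4559 0.2595 0.1545]
0.165 15 [0.4572 0.2596 0.1617]
0.175 302 [0.4542 0.2583 0.1779]
0.185 634 [0.4503 0.2578 0.1872]
bulb [0.4447 0.2598 0.0998] 1701 0.4057717504563167
```

View pics/w6.png

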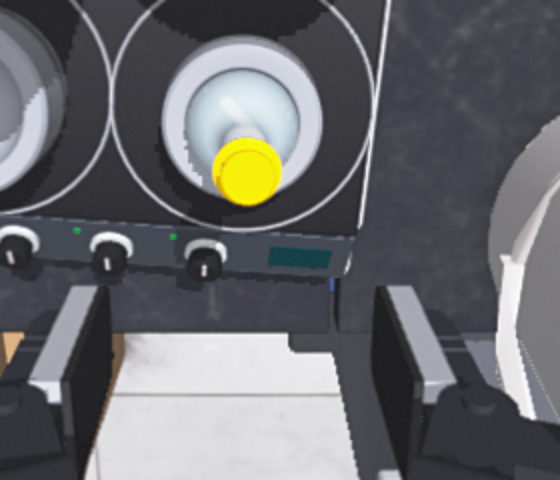

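The bulb fit is 0.1 mm off the bowl axis and 1 mm above seated height, so flask_50 is done. Now back for flask_100 (blue).

Request:
move_arm([
  [0,10,-20,0,55],
  [0,45,-40,0,55],
  [10,85,-40,0,55],
  [20,125,-40,0,55],
  [25,165,-40,0,55],
  [25,205,-40,0,55],
  [25,245,-40,0,55],
  [25,285,-40,0,55],
])

```text
clock: 11.23
tcp_pos: [0.4724, -0.0276, 0.3063]
ee_rot: [-180.0, 0.1, -0.0]
wrist_force: [0.7, -0.1, 0.6]
opening: 0.644
grip_force: 0.0
```

Request:
move_arm([
  [0,40,0,0,55],
  [0,80,0,0,55],
  [-8,120,0,0,55],
  [-16,160,0,0,55],
  [-24,200,20,0,55],
  [-28,230,55,0,55],
  [-28,230,95,0,55],
  [-28,230,95,0,55],
])

```text
clock: 11.9
tcp_pos: [0.4414, -0.256, 0.2055]
ee_rot: [-179.7, 0.5, -0.2]
wrist_force: [-0.3, 0.4, -1.4]
opening: 0.644
grip_force: 0.0
```

Run:
```python
from h import *
p,d,W,s=cloud('wrist'); print(s['tcp_pos'],s['opening'])
stoppers(p,W)
```

```text
[ 0.44144456 -0.25603076  0.20554933] 0.6436019312601654
yellow few 0
blue 100 top z 0.1487 n 1165 circ 445.7 -256.5 12.1 mean [ 0.4462 -0.2565]
green few 0
red few 0
```

Request:
move_arm([
  [0,0,0,0,55],
  [0,0,25,0,55],
  [0,0,50,0,55],
  [0,0,75,0,55],
  [0,0,100,0,55],
  [0,0,100,0,55],
  [0,0,100,0,55],
])

```text
clock: 12.53
tcp_pos: [0.4462, -0.255, 0.1136]
ee_rot: [-180.0, -0.0, 0.1]
wrist_force: [1.2, -0.3, -0.5]
opening: 0.647
grip_force: 0.0
```

Run:
```python
from h import *
p,d,W,s=cloud('wrist'); print(s['tcp_pos'],s['opening'])
stoppers(p,W)
```

```text
[ 0.44620871 -0.25502461  0.1135789 ] 0.6467427523019962
yellow few 0
blue 100 top z 0.1485 n 2882 circ 445.7 -256.5 12.5 mean [ 0.4468 -0.2566]
green few 0
red few 0
```

Well aligned in x. Nudging y by 1.5 mm and gripping.

Request:
move_arm([
  [0,1.5,0,0,40],
  [0,1.5,0,0,15],
  [0,1.5,0,0,15],
  [0,1.5,0,0,15],
  [0,1.5,0,0,15],
  [0,1.5,0,0,15],
  [0,1.5,0,0,15],
  [0,1.5,0,0,15],
])

```text
clock: 13.25
tcp_pos: [0.4463, -0.2576, 0.1138]
ee_rot: [179.9, -0.1, -0.0]
wrist_force: [-0.8, 1.4, 11.4]
opening: 0.312
grip_force: 33.6
```

Request:
move_arm([
  [0,0,-5,0,15],
  [0,0,-15,0,15],
  [0,0,-30,0,15],
  [0,0,-30,0,15],
  [0,0,-30,0,15],
])

```text
clock: 13.67
tcp_pos: [0.4456, -0.2575, 0.1431]
ee_rot: [179.9, -0.1, -0.0]
wrist_force: [0.1, 0.7, -2.5]
opening: 0.314
grip_force: 34.6
```

Run:
```python
from h import *
p,d,W,s=cloud('wrist'); print(s['tcp_pos'],s['opening'],s['grip_force'])
stoppers(p,W)
```

```text
[ 0.44562352 -0.25749764  0.14311397] 0.31446870492762713 34.62686061859131
yellow few 0
blue 100 top z 0.1777 n 2880 circ 445.1 -257.6 12.6 mean [ 0.4462 -0.2576]
green few 0
red few 0
```

Request:
move_arm([
  [0,0,-25,0,15],
  [0,0,-60,0,15],
  [0,0,-100,0,15],
  [0,0,-140,0,15],
  [0,0,-180,0,15],
  [0,0,-215,0,15],
  [0,0,-230,0,15],
  [0,0,-230,0,15],
])

```text
clock: 14.38
tcp_pos: [0.4461, -0.2576, 0.3752]
ee_rot: [179.9, -0.2, -0.0]
wrist_force: [-0.1, -0.2, -1.0]
opening: 0.308
grip_force: 35.0
```

Request:
move_arm([
  [5,-15,0,0,15],
  [15,-45,0,0,15],
  [25,-85,0,0,15],
  [30,-125,0,0,15],
  [30,-165,0,0,15],
  [30,-205,0,0,15],
  [30,-245,0,0,15],
  [30,-285,0,0,15],
])

```text
clock: 15.05
tcp_pos: [0.4744, 0.0296, 0.3707]
ee_rot: [-180.0, 0.1, -0.0]
wrist_force: [1.3, -0.6, -1.0]
opening: 0.313
grip_force: 35.0
```

Request:
move_arm([
  [0,-40,0,0,15],
  [0,-80,0,0,15],
  [-5,-120,0,0,15],
  [-10,-160,0,0,15],
  [-15,-200,0,0,15],
  [-20,-240,0,0,15],
  [-22,-280,0,0,15],
  [-22,-310,0,0,15],
])

```text
clock: 15.72
tcp_pos: [0.4517, 0.3408, 0.3706]
ee_rot: [180.0, 0.1, 0.1]
wrist_force: [0.3, -1.1, 0.6]
opening: 0.306
grip_force: 35.0
```

Request:
move_arm([
  [0,-30,0,0,15],
  [0,-51,5,0,15],
  [0,-51,35,0,15],
  [0,-51,75,0,15],
  [0,-51,115,0,15],
  [0,-51,150,0,15],
  [0,-51,170,0,15],
  [0,-51,180,0,15],
])

```text
clock: 16.38
tcp_pos: [0.4517, 0.3873, 0.1876]
ee_rot: [179.8, 0.3, 0.0]
wrist_force: [-0.1, -0.0, -0.7]
opening: 0.31
grip_force: 35.0
```

Request:
move_arm([
  [0,0,0,0,15],
  [0,0,0,0,15],
  [0,0,0,0,15],
])

```text
clock: 16.63
tcp_pos: [0.4537, 0.3894, 0.1935]
ee_rot: [-179.9, -0.1, -0.0]
wrist_force: [0.9, -0.2, -0.8]
opening: 0.309
grip_force: 35.0
```

Request:
move_arm([
  [0,0,7,0,15],
  [0,0,14,0,15],
  [0,0,20,0,15],
  [0,0,24,0,15],
  [0,0,24,0,15],
  [0,0,24,0,15],
])

```text
clock: 17.13
tcp_pos: [0.4539, 0.3889, 0.1683]
ee_rot: [-180.0, -0.1, -0.0]
wrist_force: [0.4, -0.3, 4.1]
opening: 0.312
grip_force: 35.5
```

Request:
move_arm([
  [0,0,0.7,0,15],
  [0,0,1.4,0,15],
  [0,0,2,0,15],
  [0,0,2,0,15],
])

```text
clock: 17.47
tcp_pos: [0.4551, 0.3894, 0.1678]
ee_rot: [-179.9, -0.2, -0.1]
wrist_force: [3.5, -3.0, 19.0]
opening: 0.31
grip_force: 36.7
```

Request:
move_arm([
  [0,0,-1.3,0,15],
  [0,0,-1.3,0,15],
  [0,0,-1.3,0,15],
  [0,0,-1.3,0,28],
  [0,0,-1.3,0,35],
  [0,0,-1.3,0,45],
  [0,0,-1.3,0,55],
  [0,0,-1.3,0,55],
])

```text
clock: 18.13
tcp_pos: [0.4532, 0.3887, 0.1672]
ee_rot: [180.0, 0.0, -0.0]
wrist_force: [-0.1, -0.3, -0.6]
opening: 0.64
grip_force: 0.0
```

Request:
move_arm([
  [0,0,-10,0,55],
  [0,0,-40,0,55],
  [0,0,-80,0,55],
  [0,0,-115,0,55],
  [0,0,-115,0,55],
  [0,0,-115,0,55],
])

```text
clock: 18.63
tcp_pos: [0.4537, 0.3894, 0.285]
ee_rot: [-179.9, -0.2, -0.0]
wrist_force: [-1.2, 0.2, -0.3]
opening: 0.648
grip_force: 0.0
```

```bash
cat >> h.py <<'E'
Z={50:.0385,100:.045,250:.0555,500:.0655}
C={'yellow':50,'blue':100,'green':250,'red':500}
def seated(p,W,keys):
    for n,k in C.items():
        if k not in keys: continue
        x,y,D,h,dia=B[k]; F[n]=(k,x,y)
        z0=.062+Z[k]-.0017; R=D/2e3
        r=np.hypot(W[...,0]-x,W[...,1]-y)
        Q=W[(r<R*.85)&(W[...,2]>z0+.003)&(W[...,2]<z0+R+.003)]
        f=least_squares(lambda c:np.linalg.norm(Q-c,axis=1)-R,[x,y,z0],loss='soft_l1',f_scale=.002)
        print(n,'bulb',f.x.round(4),'exp',np.round([x,y,z0],4),len(Q),round(f.cost/len(Q)*1e6,2))
    stoppers(p,W)
B.update({50:(.4448,.2598)+B[50][2:],100:(.454,.389)+B[100][2:],250:(.5835,.380)+B[250][2:],500:(.5743,.2505)+B[500][2:]})
E
python3 - <<'E'
from h import *
p,d,W,s=cloud('wrist'); print(s['tcp_pos'],s['opening'])
seated(p,W,[50,100])
E
```

```text
[0.45374014 0.38943164 0.2849902 ] 0.6475188984235496
yellow bulb [0.4447 0.2596 0.1002] exp [0.4448 0.2598 0.0988] 1184 0.36
blue bulb [0.4538 0.3895 0.1064] exp [0.454  0.389  0.1053] 1714 0.32
yellow 50 top z 0.1886 n 553 circ 449.5 258.3 10.0 mean [0.4501 0.2588]
blue 100 top z 0.2017 n 968 circ 458.1 387.8 12.1 mean [0.4584 0.3879]
green few 0
red few 0
```

Flask_100 is seated, with the bulb on axis. Next is flask_250 (green).

Request:
move_arm([
  [0,10,-15,0,60],
  [5,45,-25,0,60],
  [10,85,-25,0,60],
  [15,125,-25,0,60],
  [20,165,-25,0,60],
  [25,205,-25,0,60],
  [30,245,-25,0,60],
  [35,285,-25,0,60],
])

```text
clock: 19.35
tcp_pos: [0.4876, 0.1012, 0.3076]
ee_rot: [180.0, 0.0, -0.0]
wrist_force: [0.8, -0.4, 0.6]
opening: 0.702
grip_force: 0.0
```

Request:
move_arm([
  [8,40,0,0,60],
  [16,78,0,0,60],
  [26,116,0,0,60],
  [36,154,0,0,60],
  [46,192,0,0,60],
  [56,230,0,0,60],
  [66,268,0,0,60],
  [75,306,0,0,60],
])

```text
clock: 20.02
tcp_pos: [0.5626, -0.2046, 0.3074]
ee_rot: [-180.0, 0.1, -0.0]
wrist_force: [1.2, 0.8, 0.5]
opening: 0.698
grip_force: 0.0
```

Request:
move_arm([
  [5,38,0,0,60],
  [10,76,0,0,60],
  [15,114,0,0,60],
  [19,145,0,0,60],
  [19,165,10,0,60],
  [19,179,50,0,60],
  [19,179,85,0,60],
  [19,179,85,0,60],
])

```text
clock: 20.68
tcp_pos: [0.5784, -0.3811, 0.215]
ee_rot: [-179.7, 0.5, -0.1]
wrist_force: [-0.4, 0.9, -0.4]
opening: 0.699
grip_force: 0.0
```

Request:
move_arm([
  [0,0,0,0,60],
  [0,0,0,0,60],
])

```text
clock: 20.85
tcp_pos: [0.5828, -0.381, 0.2249]
ee_rot: [180.0, -0.1, 0.0]
wrist_force: [0.3, 0.0, 0.9]
opening: 0.701
grip_force: 0.0
```

Run:
```python
from h import *
p,d,W,s=cloud('wrist'); print(s['tcp_pos'],s['opening'])
stoppers(p,W)
```

```text
[ 0.58283685 -0.38104434  0.22486588] 0.7008591648715865
yellow few 0
blue few 0
green 250 top z 0.1662 n 1635 circ 583.2 -380.6 14.6 mean [ 0.584  -0.3806]
red 500 top z 0.1831 n 2623 circ 579.6 -249.9 18.2 mean [ 0.5803 -0.2511]
```

Aligned to 0.5 mm. Down 97, grip and lift.

Request:
move_arm([
  [0.5,0,25,0,60],
  [0.5,0,50,0,60],
  [0.5,0,75,0,60],
  [0.5,0,97,0,60],
  [0.5,0,97,0,60],
  [0.5,0,97,0,60],
])

```text
clock: 21.4
tcp_pos: [0.5833, -0.3812, 0.127]
ee_rot: [180.0, -0.0, 0.0]
wrist_force: [0.1, 0.5, 0.7]
opening: 0.704
grip_force: 0.0
```

Request:
move_arm([
  [0,0,0,0,40],
  [0,0,0,0,20],
  [0,0,0,0,20],
  [0,0,0,0,20],
  [0,0,0,0,20],
  [0,0,0,0,20],
  [0,0,0,0,20],
], grip_force=45)

```text
clock: 21.98
tcp_pos: [0.5839, -0.3815, 0.1279]
ee_rot: [179.9, -0.2, 0.0]
wrist_force: [0.1, 1.3, 8.7]
opening: 0.368
grip_force: 43.7
```

Request:
move_arm([
  [0,0,-5,0,20],
  [0,0,-15,0,20],
  [0,0,-30,0,20],
  [0,0,-30,0,20],
  [0,0,-30,0,20],
])

```text
clock: 22.4
tcp_pos: [0.5831, -0.3816, 0.1566]
ee_rot: [179.9, -0.1, -0.0]
wrist_force: [-1.4, 0.2, -3.0]
opening: 0.367
grip_force: 44.9
```

Run:
```python
from h import *
p,d,W,s=cloud('wrist'); print(s['tcp_pos'],s['opening'],s['grip_force'])
stoppers(p,W)
```

```text
[ 0.58310553 -0.38155802  0.15659744] 0.36686506729462165 44.932127594947815
yellow few 0
blue few 0
green 250 top z 0.1947 n 4287 circ 583.0 -381.6 14.6 mean [ 0.5842 -0.3816]
red 500 top z 0.1812 n 230 circ 576.0 -264.0 10.0 mean [ 0.5771 -0.2664]
```

Request:
move_arm([
  [0,0,-25,0,20],
  [0,0,-60,0,20],
  [0,0,-100,0,20],
  [0,0,-140,0,20],
  [0,0,-180,0,20],
  [0,0,-205,0,20],
  [0,0,-210,0,20],
  [0,0,-210,0,20],
])

```text
clock: 23.12
tcp_pos: [0.583, -0.3814, 0.3663]
ee_rot: [179.9, -0.1, -0.0]
wrist_force: [-0.3, 0.5, -3.3]
opening: 0.367
grip_force: 45.4
```

Request:
move_arm([
  [0,-15,0,0,20],
  [0,-45,0,0,20],
  [0,-85,0,0,20],
  [0,-125,0,0,20],
  [0,-165,0,0,20],
  [0,-205,0,0,20],
  [0,-245,0,0,20],
  [0,-285,0,0,20],
])

```text
clock: 23.78
tcp_pos: [0.5816, -0.0945, 0.363]
ee_rot: [-180.0, 0.2, -0.0]
wrist_force: [0.2, -0.2, -2.2]
opening: 0.37
grip_force: 45.4
```

Request:
move_arm([
  [0,-40,0,0,20],
  [0,-80,0,0,20],
  [0,-120,0,0,20],
  [0,-160,0,0,20],
  [0,-200,0,0,20],
  [0,-240,0,0,20],
  [0,-280,0,0,20],
  [0,-320,0,0,20],
])

```text
clock: 24.45
tcp_pos: [0.5819, 0.2252, 0.363]
ee_rot: [179.9, 0.2, -0.0]
wrist_force: [0.7, -0.0, -2.6]
opening: 0.368
grip_force: 45.4
```

Request:
move_arm([
  [0,-40,0,0,20],
  [0,-80,0,0,20],
  [0,-115,0,0,20],
  [0,-140,0,0,20],
  [0,-156,0,0,20],
  [0,-156,0,0,20],
  [0,-156,0,0,20],
])

```text
clock: 25.03
tcp_pos: [0.582, 0.3804, 0.3625]
ee_rot: [179.9, 0.2, 0.1]
wrist_force: [0.7, 0.1, -2.3]
opening: 0.367
grip_force: 45.5
```

Request:
move_arm([
  [0,0,30,0,20],
  [0,0,65,0,20],
  [0,0,100,0,20],
  [0,0,130,0,20],
  [0,0,150,0,20],
  [0,0,155,0,20],
  [0,0,155,0,20],
  [0,0,155,0,20],
])

```text
clock: 25.7
tcp_pos: [0.5832, 0.3795, 0.2112]
ee_rot: [-180.0, -0.0, -0.0]
wrist_force: [0.2, 0.5, -1.3]
opening: 0.37
grip_force: 45.4
```

Request:
move_arm([
  [0,0,7,0,20],
  [0,0,14,0,20],
  [0,0,20,0,20],
  [0,0,24,0,20],
  [0,0,24,0,20],
  [0,0,24,0,20],
])

```text
clock: 26.2
tcp_pos: [0.5828, 0.3798, 0.1863]
ee_rot: [-180.0, 0.0, -0.0]
wrist_force: [-0.1, 0.4, -1.8]
opening: 0.367
grip_force: 45.5
```

Request:
move_arm([
  [0,0,0.7,0,20],
  [0,0,1.4,0,20],
  [0,0,2,0,20],
  [0,0,2,0,20],
])

```text
clock: 26.53
tcp_pos: [0.5839, 0.3798, 0.1857]
ee_rot: [-179.9, -0.1, -0.0]
wrist_force: [2.8, -1.3, 10.0]
opening: 0.37
grip_force: 46.5
```

Contact at 10 N. Release and look.

Request:
move_arm([
  [0,0,-0.5,0,20],
  [0,0,-0.5,0,20],
  [0,0,-0.5,0,33],
  [0,0,-0.5,0,40],
  [0,0,-0.5,0,50],
  [0,0,-0.5,0,60],
  [0,0,-0.5,0,60],
])

```text
clock: 27.12
tcp_pos: [0.5827, 0.3798, 0.1847]
ee_rot: [-180.0, 0.0, -0.0]
wrist_force: [-0.4, -0.1, 0.3]
opening: 0.699
grip_force: 0.0
```

Request:
move_arm([
  [0,0,-10,0,60],
  [0,0,-40,0,60],
  [0,0,-80,0,60],
  [0,0,-120,0,60],
  [0,0,-120,0,60],
  [0,0,-120,0,60],
])

```text
clock: 27.62
tcp_pos: [0.5833, 0.3805, 0.3083]
ee_rot: [-179.9, -0.2, -0.0]
wrist_force: [-0.2, 0.4, -1.1]
opening: 0.706
grip_force: 0.0
```

Run:
```python
from h import *
p,d,W,s=cloud('wrist'); print(s['tcp_pos'],s['opening'])
seated(p,W,[50,100,250])
```

```text
[0.58326815 0.38049306 0.30826023] 0.7059144197820851
yellow bulb [0.4437 0.261  0.1016] exp [0.4448 0.2598 0.0988] 248 0.25
blue bulb [0.4535 0.3896 0.1068] exp [0.454  0.389  0.1053] 1368 0.39
green bulb [0.5836 0.3802 0.1167] exp [0.5835 0.38   0.1158] 3049 0.3
yellow few 0
blue 100 top z 0.2018 n 558 circ 458.5 387.8 12.2 mean [0.4596 0.3879]
green 250 top z 0.2227 n 1406 circ 591.0 379.4 14.7 mean [0.5915 0.3795]
red few 0
```

Flask_250 is seated. Last is flask_500 (red stopper, in the tray).

Request:
move_arm([
  [0,15,0,0,70],
  [0,45,0,0,70],
  [0,85,0,0,70],
  [0,125,0,0,70],
  [0,165,0,0,70],
  [0,205,0,0,70],
  [0,245,0,0,70],
  [0,285,0,0,70],
])

```text
clock: 28.33
tcp_pos: [0.5819, 0.0926, 0.304]
ee_rot: [180.0, 0.1, -0.0]
wrist_force: [1.1, -1.2, 0.1]
opening: 0.818
grip_force: 0.0
```

Request:
move_arm([
  [0,40,0,0,70],
  [0,80,0,0,70],
  [0,120,0,0,70],
  [0,160,0,0,70],
  [0,200,0,0,70],
  [0,240,0,0,70],
  [0,280,0,0,70],
  [0,310,0,0,70],
])

```text
clock: 29.0
tcp_pos: [0.5814, -0.219, 0.3037]
ee_rot: [-180.0, 0.1, -0.2]
wrist_force: [0.3, 0.2, -0.4]
opening: 0.818
grip_force: 0.0
```

Request:
move_arm([
  [-1,25,0,0,70],
  [-3,36,20,0,70],
  [-3,36,50,0,70],
  [-3,36,65,0,70],
  [-3,36,65,0,70],
  [-3,36,65,0,70],
  [-3,36,65,0,70],
])

```text
clock: 29.58
tcp_pos: [0.5801, -0.2511, 0.2408]
ee_rot: [180.0, -0.0, 0.0]
wrist_force: [0.3, 0.3, 1.3]
opening: 0.817
grip_force: 0.0
```

Run:
```python
from h import *
p,d,W,s=cloud('wrist'); print(s['tcp_pos'],s['opening'])
stoppers(p,W)
```

```text
[ 0.58007648 -0.2511271   0.24081009] 0.8168866633854671
yellow few 0
blue few 0
green few 0
red 500 top z 0.1833 n 2426 circ 579.5 -250.1 17.7 mean [ 0.5803 -0.2498]
```

Request:
move_arm([
  [0,-1,25,0,70],
  [0,-1,50,0,70],
  [0,-1,75,0,70],
  [0,-1,96,0,70],
  [0,-1,96,0,70],
  [0,-1,96,0,70],
])

```text
clock: 30.13
tcp_pos: [0.5799, -0.2501, 0.1446]
ee_rot: [-180.0, 0.0, 0.0]
wrist_force: [-0.7, 0.7, 1.3]
opening: 0.819
grip_force: 0.0
```

Request:
move_arm([
  [0,0,0,0,50],
  [0,0,0,0,25],
  [0,0,0,0,25],
  [0,0,0,0,25],
  [0,0,0,0,25],
  [0,0,0,0,25],
  [0,0,0,0,25],
])

```text
clock: 30.72
tcp_pos: [0.5807, -0.2503, 0.1458]
ee_rot: [179.9, -0.1, -0.0]
wrist_force: [-0.9, 1.6, 9.4]
opening: 0.44
grip_force: 44.1
```

Request:
move_arm([
  [0,0,-5,0,25],
  [0,0,-15,0,25],
  [0,0,-30,0,25],
  [0,0,-30,0,25],
  [0,0,-30,0,25],
])

```text
clock: 31.13
tcp_pos: [0.5801, -0.2505, 0.1749]
ee_rot: [180.0, -0.1, -0.0]
wrist_force: [0.1, -0.6, -4.5]
opening: 0.437
grip_force: 45.8
```

Run:
```python
from h import *
p,d,W,s=cloud('wrist'); print(s['tcp_pos'],s['opening'],s['grip_force'])
stoppers(p,W)
```

```text
[ 0.58010157 -0.2504716   0.17488337] 0.4370653640326879 45.77695190906525
yellow few 0
blue few 0
green few 0
red 500 top z 0.2122 n 6101 circ 579.3 -250.4 17.7 mean [ 0.5808 -0.2506]
```

Request:
move_arm([
  [0,0,-25,0,25],
  [0,0,-60,0,25],
  [0,0,-100,0,25],
  [0,0,-140,0,25],
  [0,0,-180,0,25],
  [0,0,-205,0,25],
  [0,0,-210,0,25],
  [0,0,-210,0,25],
])

```text
clock: 31.85
tcp_pos: [0.5801, -0.2503, 0.3846]
ee_rot: [180.0, -0.1, -0.0]
wrist_force: [0.5, -0.5, -5.0]
opening: 0.437
grip_force: 46.7
```

Request:
move_arm([
  [0,-15,0,0,25],
  [0,-45,0,0,25],
  [0,-85,0,0,25],
  [0,-125,0,0,25],
  [0,-165,0,0,25],
  [0,-205,0,0,25],
  [0,-245,0,0,25],
  [0,-285,0,0,25],
])

```text
clock: 32.52
tcp_pos: [0.5786, 0.0368, 0.3814]
ee_rot: [180.0, 0.2, -0.0]
wrist_force: [0.1, -0.6, -4.1]
opening: 0.436
grip_force: 46.7
```

Request:
move_arm([
  [0,-40,0,0,25],
  [-1,-80,0,0,25],
  [-2,-120,0,0,25],
  [-4,-160,0,0,25],
  [-5,-195,0,0,25],
  [-5,-216,0,0,25],
  [-5,-216,0,0,25],
  [-5,-216,0,0,25],
])

```text
clock: 33.18
tcp_pos: [0.5736, 0.2522, 0.3812]
ee_rot: [180.0, 0.2, 0.2]
wrist_force: [0.3, -0.6, -3.5]
opening: 0.439
grip_force: 46.8
```

Request:
move_arm([
  [0,0,30,0,25],
  [0,0,65,0,25],
  [0,0,100,0,25],
  [0,0,130,0,25],
  [0,0,150,0,25],
  [0,0,155,0,25],
  [0,0,155,0,25],
  [0,0,155,0,25],
])

```text
clock: 33.85
tcp_pos: [0.575, 0.2505, 0.2295]
ee_rot: [-180.0, -0.0, -0.0]
wrist_force: [0.3, 0.4, -3.0]
opening: 0.436
grip_force: 46.8
```

Request:
move_arm([
  [0,0,6,0,25],
  [0,0,12,0,25],
  [0,0,17,0,25],
  [0,0,21,0,25],
  [0,0,21,0,25],
  [0,0,21,0,25],
])

```text
clock: 34.35
tcp_pos: [0.5748, 0.2508, 0.2078]
ee_rot: [180.0, 0.0, -0.0]
wrist_force: [-0.1, 0.1, -3.8]
opening: 0.436
grip_force: 46.9
```

Request:
move_arm([
  [0,0,0.7,0,25],
  [0,0,1.4,0,25],
  [0,0,2,0,25],
  [0,0,2,0,25],
])

```text
clock: 34.68
tcp_pos: [0.5751, 0.2508, 0.2063]
ee_rot: [-180.0, -0.0, -0.0]
wrist_force: [1.4, -0.3, -1.2]
opening: 0.434
grip_force: 47.3
```

Request:
move_arm([
  [0,0,0.7,0,25],
  [0,0,1.2,0,25],
  [0,0,1.2,0,25],
])

```text
clock: 34.93
tcp_pos: [0.5759, 0.2508, 0.206]
ee_rot: [-180.0, -0.2, -0.0]
wrist_force: [1.9, -2.1, 9.2]
opening: 0.435
grip_force: 48.0
```

Request:
move_arm([
  [0,0,0,0,38],
  [0,0,0,0,44],
  [0,0,0,0,55],
  [0,0,0,0,70],
  [0,0,0,0,70],
])

```text
clock: 35.35
tcp_pos: [0.5746, 0.2508, 0.2046]
ee_rot: [-180.0, 0.0, -0.0]
wrist_force: [-0.2, 0.5, 0.1]
opening: 0.817
grip_force: 0.0
```

Request:
move_arm([
  [0,0,-10,0,70],
  [0,0,-40,0,70],
  [0,0,-80,0,70],
  [0,0,-120,0,70],
  [0,0,-140,0,70],
  [0,0,-140,0,70],
  [0,0,-140,0,70],
])

```text
clock: 35.93
tcp_pos: [0.5749, 0.2511, 0.3464]
ee_rot: [-180.0, -0.1, -0.0]
wrist_force: [-0.4, -0.2, -1.1]
opening: 0.819
grip_force: 0.0
```

Run:
```python
from h import *
p,d,W,s=cloud('wrist'); print(s['tcp_pos'],s['opening'])
seated(p,W,[50,100,250,500])
p,d,W,s=cloud('side'); cv2.imwrite('pics/side9.png',p[:,:,::-1])
seated(p,W,[50,100,250,500])
for q in("reagent_bottle","timer"): print(q,[(round(r['p'],2),[round(float(v),3) for v in r['point']]) for r in finder.spot_point(q,'side')][:3])
```

```text
[0.57494473 0.25105711 0.34644112] 0.8193093158115691
yellow bulb [0.4443 0.2598 0.1003] exp [0.4448 0.2598 0.0988] 691 0.4
blue bulb [0.4522 0.389  0.1077] exp [0.454  0.389  0.1053] 858 0.45
green bulb [0.5836 0.3802 0.1166] exp [0.5835 0.38   0.1158] 2802 0.37
red bulb [0.5744 0.2506 0.1267] exp [0.5743 0.2505 0.1258] 4347 0.26
yellow 50 top z 0.1887 n 280 circ 450.0 257.9 9.7 mean [0.4504 0.2576]
blue 100 top z 0.2018 n 320 circ 458.1 388.0 12.4 mean [0.4605 0.3899]
green 250 top z 0.2226 n 1078 circ 591.1 379.2 14.7 mean [0.5913 0.3787]
red 500 top z 0.2428 n 1750 circ 577.9 247.9 17.6 mean [0.5785 0.248 ]
yellow bulb [0.4459 0.261  0.1012] exp [0.4448 0.2598 0.0988] 137 1.13
blue bulb [0.4537 0.3908 0.1073] exp [0.454  0.389  0.1053] 264 1.05
green bulb [0.5839 0.382  0.1169] exp [0.5835 0.38   0.1158] 462 1.16
red bulb [0.574  0.2513 0.1281] exp [0.5743 0.2505 0.1258] 595 1.07
yellow 50 top z 0.1907 n 36 circ 447.2 260.8 10.5 mean [0.4486 0.2611]
blue 100 top z 0.2033 n 71 circ 456.0 390.6 12.5 mean [0.4559 0.3911]
green 250 top z 0.2242 n 83 circ 588.0 381.9 14.9 mean [0.5883 0.3827]
red 500 top z 0.2455 n 92 circ 575.5 250.8 18.2 mean [0.5751 0.2506]
reagent_bottle [(0.93, [0.66, 0.057, 0.0])]
timer [(0.66, [0.629, -0.076, 0.0])]
```

View pics/side9.png

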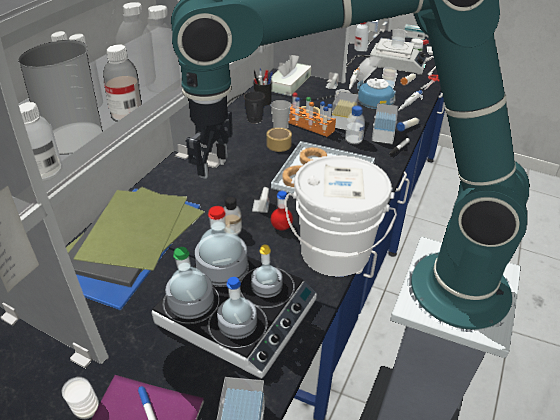

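The side view shows all four flasks upright in their blocks: red (217,215), green (182,255), blue (233,285) and yellow (264,250). The gripper is clear above, and the bottle and timer haven't moved.

```bash
python3 -c "
from station import robot
print(robot.sign_off())"
```

```text
the job is handed in; nothing more can be done
None
```

All four flasks are seated upright and released in their matching heating blocks (bulbs measured within about 2 mm of the block axes), the reagent bottle and timer are where they started, and the job is handed in; no verdict came back.

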